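# Put the bamboo spatula and scrubbing brush away in the counter tray

### The arm

A 6-joint arm with a two-finger parallel gripper is mounted at the origin on the work surface. World frame = base frame: x ahead of the robot, y to its left, z up, the work surface at z = 0. Lengths are in m, angles in rad, forces in N, time in s.
With the tool pointing down it reaches from about 0.275 to 0.75 m from the base axis. Payload 10.2 kg.
Tool frame: the origin (TCP) lies between the finger pads; the fingertips stand 19 mm ahead of it and the grasp point (between the pads) is the TCP; z points along the fingers, y is the line along which they close (so a half turn about z gives the same grasp; the last joint's range is limited). The gripper opens to 85 mm and grips with 20 to 120 N. Pads are 22 mm wide; open, the fingers measure 114 mm over their backs; the gripper's body (76 mm by 85 mm) begins 54 mm behind the grasp point. The pads swing forward as they close: fully open they stand 13 mm farther back than shut.
Start: joints at [-1.433, 0.313, 1.498, -0, 1.331, -0.223], TCP at [0.185, -0.491, 0.25] pointing down, gripper open.
Joint ranges: [-2.94, 2.94], [-0.97, 2.17], [0.19, 2.56], [-1.23, 4.37], [0.02, 3.11], [-2.88, 2.88]. Speed limits (rad/s): [2.39, 2.39, 3.01, 3.14, 3.14, 3.14].

### API

Orientations are given as [roll, pitch, yaw] about the fixed x, y, z axes, in that order (R = Rz(yaw) Ry(pitch) Rx(roll)).
In Python, from workcell import ctrl gives the robot as it stands. The module is installed in compiled form; this text tells all that it offers.
- The arm moves only by the tool step_arm, never from a script. Its arguments are lists of equal length, an entry for each row: "linear": the shift along the tool's x, y, z as a fraction of full scale, a list of three; "twist": the turn, a rotation vector about the tool's x, y, z as a fraction of full scale, a list of three; "gripper": the closure in counts, from 0 (fully open) to 255 (shut). In form: {"linear": [[tx, ty, tz], ...], "twist": [[wx, wy, wz], ...], "gripper": [gripper, ...]}. A call has exactly 8 rows; each row shifts and turns the commanded pose from where the row before left it, along the tool's axes as they then stand; what a row does not reach is not made up. Full scale, the value 1, is 40 cm for a shift and 2 pi rad for a turn. A row lasts 1/10 s, in which the tool goes at most 50 mm and 8.59 degrees, less where a joint would pass 70% of its speed; a pose out of reach is approached as far as the arm can. A call with a number of a shift or a turn outside -1 to 1 is refused whole. A call with a gripper value outside its range is refused whole. The fingers move at their own pace and stop on an object; "squeeze" is the grip in N (left out, the last holds). Time passes only in rows, so rows that do not move let the fingers close, or fill a call up. It gives the time, the measured TCP pose, the force, the opening and the grip force at its end, in the units of the state.
- ctrl.read_state(): the state, without advancing time (a new reading comes with each control period).
- ctrl.read_camera(name): name is "scene" or "top" or "wrist"; returns a dict with "pixels" (420x560x3 uint8, red, green, blue), "fx", "fy", "cx", "cy" (pixels), "distortion" ([k1, k2, p1, p2, k3] as OpenCV has them; the pictures are not rectified), "position" and "rotation" of the camera in the world; the wrist camera has in their place "tool_from_camera" (4x4, takes a point from camera to tool coordinates, whose origin is the TCP and whose axes are the flange's). Camera axes: x right, y up, looking along -z (the intrinsics and any distortion apply to the point x, -y, -z); pixel columns grow to the right and rows downward; lengths in m; the calibration is good to about 2 mm. A picture is of the moment at which its call begins: read the wrist's pose just before it. There is no depth.
- ctrl.sign_off(): hands the job in; it is judged then, once.
The state is a dict: "time_s": time; "qpos": joint angles; "joint_velocities": joint speeds; "effort": joint torques, N m; "ee_pos": TCP position; "eef_rot": TCP orientation; "contact_force": force on the tool from outside, world axes, zero at the start; "ft_torque": the same for the moment, N m; "width": opening from 0.0 (shut) to 1.0 (fully open); "gripper_force": force on a finger pad.
Only numpy, scipy, OpenCV 4.12 (cv2) and the standard library are available. Lean on these libraries where they do the work, as an engineer would, in place of code of your own. Each camera call takes 0.05 s, during which the arm holds its last target. There are 200 camera calls.

### The job

Tidy the outer-kitchen counter: lay the bamboo spatula flat in the long compartment of the dark wooden tray, and lay the green-backed scrubbing brush, bristles down, in the tray's narrow empty compartment that runs crosswise, straight along it. Either may point either way round; set them down rather than dropping them, and leave the steel turner where it lies.

Things in the scene. Friction and masses are not known exactly. Their poses are not given: they have to be found in the camera images.
- tray: Dark wooden tray, fixed, 276 (x) by 279 (y) mm, 30 high; floor 6 thick, walls and dividers 8 thick, 30 high. Origin: centre of underside, z up. Compartments (inside, mm, tray axes): long, 260 along x by 95 along y, centre (0, 84); brush's, empty, 100 along x by 160 along y, centre (-80, -51.5); third, 152 by 160, centre (54, -51.5), holds a loose steel bowl 90 across, 32 high.
- spatula: Pale bamboo spatula lying flat, 220 mm long, about 45 g. Origin: mid-length on its flat underside, z up, x along it towards the blade. Handle 18 mm wide, 12 thick, from x -110 to +40; blade 55 wide, 6 thick, from x +36 to +110. Grip the handle at the origin (centre of mass about 11 mm towards the blade).
- brush: Scrubbing brush for the grinding stone, about 120 g, standing on its bristles: green wooden back 130 mm long (x), 40 mm wide (y), from 18 to 40 mm above its underside; brown bristles under it (stiff core 116 by 34 mm, soft tips out to 140 by 44). Origin: centre of the underside of the bristles; z up, x along its length.
- turner: Steel turner of the same size and shape as the spatula, not to be moved: black handle 18 mm wide, 12 mm thick, steel blade 55 mm wide, 4 mm thick, 220 mm long overall. Origin: mid-length on its underside; x towards the blade, z up.
Mind the look-alikes: they are no part of the job. Of the things that look like the spatula, the smaller one is meant.

How it is judged:
By the outcome, as a careful person would: the job done as asked, in the order asked, and still so for the second after the job is handed in, with the robot touching nothing.
It also fails if it takes over 58 s, if anything falls off the work surface, if the arm or the gripper's body presses on something with over 40 N, if the wrist force passes 120 N, or if a joint passes its speed limit or range.

## Working session

There is one attempt and no reset: what is moved stays moved. The work goes in short steps, Python scripts to look and compute and a tool call to move; the robot and the scene stay as the last step left them, time stands still between calls to the robot, and variables do not carry over. Pictures are saved under pics/ and viewed, at most 10 in all, crops included, and the job is handed in when it is done.

Besides the shell and the picture viewer there is one more tool, called after "Call:" as name(argument=value, ...), one argument or row to a line, values as JSON. step_arm: Moves the arm, as the interface text tells. Its arguments: {"type":"object","properties":{"linear":{"type":"array"},"twist":{"type":"array"},"gripper":{"type":"array"},"squeeze":{"type":"number"}},"required":["linear","twist","gripper"]}

```bash
mkdir -p pics
cat > h.py <<'E'
import numpy as np, cv2
from workcell import ctrl
from scipy.spatial.transform import Rotation as R
def rot(c): 
    r=np.array(c["rotation"],float)
    return r if r.shape==(3,3) else R.from_euler('xyz',r).as_matrix()
def K(c): return np.array([[c["fx"],0,c["cx"]],[0,c["fy"],c["cy"]],[0,0,1.]])
def shot(name,fn):
    c=ctrl.read_camera(name); cv2.imwrite("pics/"+fn,c["pixels"][:,:,::-1]); 
    np.save("pics/"+fn[:-4]+".npy",c,allow_pickle=True); return c
def load(fn): return np.load("pics/"+fn+".npy",allow_pickle=True).item()
def ray(c,uv,z):
    p=cv2.undistortPoints(np.array(uv,float).reshape(-1,1,2),K(c),np.array(c["distortion"],float)).reshape(-1,2)
    d=np.c_[p[:,0],-p[:,1],-np.ones(len(p))]@rot(c).T; o=np.array(c["position"],float)
    z=np.broadcast_to(z,len(p)); return o+d*((z-o[2])/d[:,2])[:,None]
def proj(c,P):
    q=(np.atleast_2d(P)-np.array(c["position"]))@rot(c); q=q*[1,-1,-1]
    return cv2.projectPoints(q,np.zeros(3),np.zeros(3),K(c),np.array(c["distortion"],float))[0].reshape(-1,2)
E
python3 - <<'E'
from h import *
for n in("top","scene"):
    c=shot(n,n+"0.png"); print(n,c["position"],np.round(rot(c),3).tolist(),c["fx"],c["distortion"])
s=ctrl.read_state(); print(s)
E
```

```text
top [0.34142505 0.09690312 0.92024874] [[0.007, 0.999, -0.051], [-1.0, 0.006, -0.024], [-0.023, 0.051, 0.998]] 436.98130163720896 [-0.0366157  0.         0.         0.         0.       ]
scene [ 0.87826405 -0.76273449  0.7650123 ] [[0.876, -0.273, 0.398], [0.482, 0.534, -0.694], [-0.023, 0.8, 0.6]] 538.5958296421298 [-0.04465351  0.          0.          0.          0.        ]
{'time_s': 0.1, 'qpos': array([-1.43340082e+00,  3.13410606e-01,  1.49834526e+00, -2.77051026e-07,
        1.33098843e+00, -2.23388295e-01]), 'joint_velocities': array([-0.00138223, -0.00163667, -0.00243387,  0.00133561, -0.00039297,
       -0.00065103]), 'effort': array([ 1.93631611e-03, -4.12902403e+01, -2.60144216e+01, -1.87308483e-04,
        3.03504872e-03, -4.42889203e-06]), 'ee_pos': array([ 0.18529537, -0.49100057,  0.24978978]), 'eef_rot': array([-3.14046957e+00, -2.54866347e-04,  3.60783723e-01]), 'contact_force': array([ 1.06646007, -0.49424284, -0.87197151]), 'ft_torque': array([-0.00121416,  0.05505075, -0.04765129]), 'gripper_force': 0.0, 'width': 0.9965052220900849}
```

View pics/top0.png

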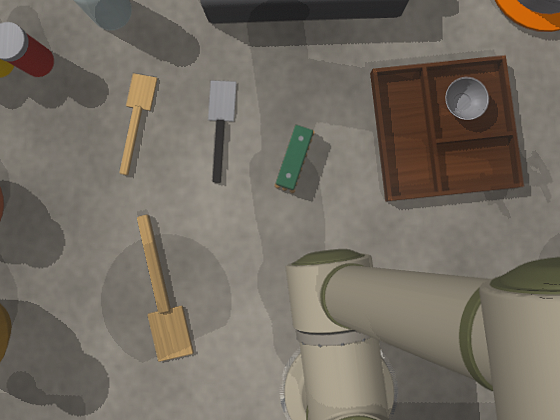

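View pics/scene0.png

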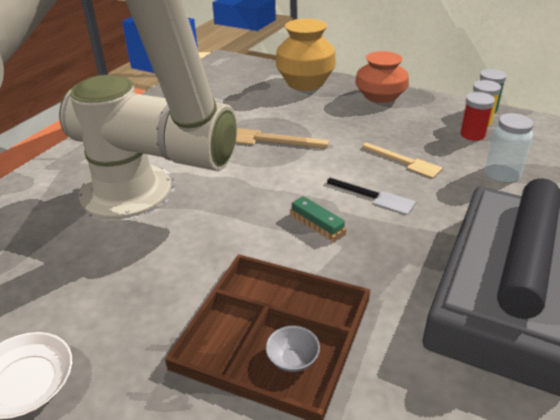

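```bash
cat > seg.py <<'E'
from h import *
def mask(c,lo,hi,roi):
    h=cv2.cvtColor(c["pixels"],cv2.COLOR_RGB2HSV); m=cv2.inRange(h,lo,hi)
    z=np.zeros_like(m); x0,y0,x1,y1=roi; z[y0:y1,x0:x1]=m[y0:y1,x0:x1]
    z=cv2.morphologyEx(z,cv2.MORPH_CLOSE,np.ones((5,5)))
    n,l,s,_=cv2.connectedComponentsWithStats(z); return np.uint8(l==1+s[1:,4].argmax())*255
def rect(c,m,z):
    p=max(cv2.findContours(m,cv2.RETR_EXTERNAL,cv2.CHAIN_APPROX_NONE)[0],key=len).reshape(-1,2)
    w=ray(c,p,z)[:,:2]; b=cv2.boxPoints(cv2.minAreaRect(np.float32(w*1000)))
    e=b[1]-b[0];f=b[2]-b[1]; L=e if np.hypot(*e)>np.hypot(*f) else f
    return b.mean(0),np.hypot(*e),np.hypot(*f),np.degrees(np.arctan2(L[1],L[0]))
E
python3 - <<'E'
from seg import *
c=load("top0"); out=c["pixels"][:,:,::-1].copy()
for n,lo,hi,roi,z in [("spat",(10,80,110),(28,255,255),(110,60,175,185),.009),("big",(10,80,110),(28,255,255),(120,200,210,375),.009),
  ("brush",(60,80,40),(95,255,255),(250,100,340,210),.04),("tray",(0,70,30),(14,255,200),(355,40,545,215),.03)]:
    m=mask(c,lo,hi,roi); r=rect(c,m,z); print(n,[np.round(x,1) for x in r])
    cv2.drawContours(out,cv2.findContours(m,cv2.RETR_EXTERNAL,cv2.CHAIN_APPROX_NONE)[0],-1,(0,0,255),1)
cv2.imwrite("pics/crop1.png",cv2.resize(out[45:375,100:540],None,fx=1.8,fy=1.8,interpolation=cv2.INTER_NEAREST))
E
```

```text
spat [array([558.2, 436. ], dtype=float32), np.float32(218.5), np.float32(54.2), np.float32(-10.5)]
big [array([216.3, 376.2], dtype=float32), np.float32(74.6), np.float32(305.0), np.float32(14.6)]
brush [array([483.5,  93.8], dtype=float32), np.float32(126.7), np.float32(37.2), np.float32(-18.0)]
tray [array([ 549.1, -218.4], dtype=float32), np.float32(286.0), np.float32(277.4), np.float32(-83.6)]
```

View pics/crop1.png

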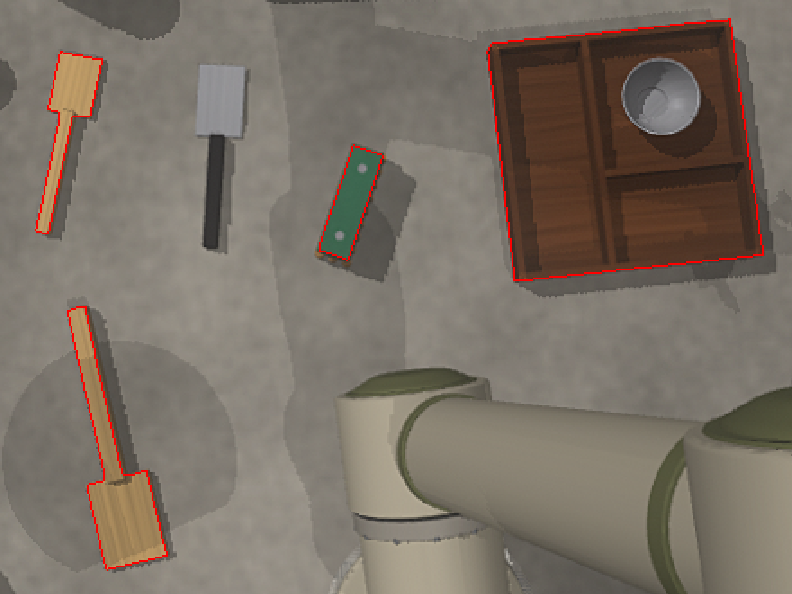

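Look-alikes: small bamboo spatula at top px (138,125), measured about 219 mm long; large bamboo spatula at (165,290), about 305 mm; steel turner at (220,130). I choose the small one, and the crop shows it outlined cleanly. The brush is at (294,157) and the tray at (450,130). Next I fit the models for precision.

```bash
cat > fit.py <<'E'
from seg import *
from scipy.optimize import minimize
def box(x0,x1,y0,y1,z0,z1): return np.array([[x,y,z] for x in(x0,x1) for y in(y0,y1) for z in(z0,z1)])
SP=[box(-.11,.04,-.009,.009,0,.012),box(.036,.11,-.0275,.0275,0,.006)]
BR=[box(-.065,.065,-.02,.02,.018,.04)]
TR=[box(-.138,.138,-.1395,.1395,0,.03)]
def fit(obs,boxes,p0,z0=0,S=4):
    def cost(p):
        t=0
        for c,m in obs:
            im=np.zeros((420*S,560*S),np.uint8); r=R.from_euler('z',p[2]*10).as_matrix()
            for b in boxes:
                q=proj(c,b@r.T+[p[0],p[1],z0]); h=cv2.convexHull(np.float32((q+.5)*S-.5))
                cv2.fillConvexPoly(im,np.int32(np.round(h*16)),255,shift=4)
            M=cv2.resize(m,None,fx=S,fy=S,interpolation=cv2.INTER_NEAREST)
            t+=1-((im>0)&(M>0)).sum()/((im>0)|(M>0)).sum()
        return t
    p0=np.array([p0[0],p0[1],np.radians(p0[2])/10])
    r=minimize(cost,p0,method="Nelder-Mead",options=dict(initial_simplex=p0+np.vstack([np.zeros(3),np.eye(3)*.006]),xatol=1e-4,fatol=1e-4,maxiter=90))
    return np.round([r.x[0]*1000,r.x[1]*1000,np.degrees(r.x[2]*10),r.fun],2)
def tool(s,x,y,z,yawdeg):
    "shift in tool axes (fraction) at current orientation, and tool-z twist fraction"
    r=R.from_euler('xyz',s["eef_rot"]); d=r.inv().apply(np.array([x,y,z])-s["ee_pos"])/.4
    dy=(np.radians(yawdeg)-s["eef_rot"][2]+np.pi)%(2*np.pi)-np.pi
    return np.round(d,4),round(-dy/2/np.pi,5)
E
cat > st.py <<'E'
import sys
from fit import *
s=ctrl.read_state(); print(s["time_s"],np.round(s["ee_pos"],4),np.round(np.degrees(s["eef_rot"]),2),np.round(s["contact_force"],1),s["width"],s["gripper_force"],np.round(s["qpos"],2))
a=[float(v) for v in sys.argv[1:]]
if a: print(tool(s,*a))
E
python3 - <<'E'
from fit import *
t=load("top0"); s=load("scene0")
B=((10,80,110),(28,255,255)); G=((60,80,40),(95,255,255)); W=((0,70,30),(14,255,200))
d={"spat":(SP,[(t,mask(t,*B,(110,60,175,185))),(s,mask(s,*B,(352,135,450,185)))],(.558,.436,-10.5)),
"brush":(BR,[(t,mask(t,*G,(250,100,340,210))),(s,mask(s,*G,(280,185,355,240)))],(.4835,.0938,-18)),
"tray":(TR,[(t,mask(t,*W,(355,40,545,215))),(s,mask(s,*W,(150,240,390,420)))],(.549,-.221,6.4))}
for n,(b,o,p) in d.items():
    m=o[1][1]; print(n,fit(o[:1],b,p),fit(o[1:],b,p),cv2.boundingRect(m))
E
python3 st.py .55 .433 .15 -10.5
```

```text
spat [ 5.5949e+02  4.3922e+02 -1.0870e+01  1.6000e-01] [ 5.5856e+02  4.3664e+02 -1.1180e+01  1.5000e-01] (363, 143, 79, 35)
brush [ 4.8454e+02  9.3620e+01 -1.8060e+01  1.4000e-01] [ 4.8261e+02  9.3810e+01 -2.3820e+01  2.4000e-01] (293, 197, 51, 36)
tray [ 5.4986e+02 -2.2160e+02  6.3600e+00  9.0000e-02] [ 5.4855e+02 -2.2147e+02  6.3300e+00  1.1000e-01] (165, 254, 205, 166)
0.1 [ 0.1853 -0.491   0.2498] [-1.7994e+02 -1.0000e-02  2.0670e+01] [ 1.1 -0.5 -0.9] 0.9965052220900849 0.0 [-1.43  0.31  1.5  -0.    1.33 -0.22]
(array([ 1.6684, -1.8391,  0.252 ]), np.float64(0.08659))
```

Call:
step_arm(
  linear=[
    [0.083, -0.0915, 0],
    [0.083, -0.0915, 0],
    [0.083, -0.0915, 0],
    [0.083, -0.0915, 0],
    [0.083, -0.0915, 0],
    [0.083, -0.0915, 0],
    [0.083, -0.0915, 0],
    [0.083, -0.0915, 0],
  ],
  twist=[
    [0, 0, 0],
    [0, 0, 0],
    [0, 0, 0],
    [0, 0, 0],
    [0, 0, 0],
    [0, 0, 0],
    [0, 0, 0],
    [0, 0, 0],
  ],
  gripper=[0, 0, 0, 0, 0, 0, 0, 0],
)

```text
time_s: 0.9
ee_pos: [0.3306, -0.1216, 0.2503]
eef_rot: [3.141, -0.0, 0.36]
contact_force: [1.3, -0.9, 0.6]
width: 1.004
gripper_force: 0.0
```

Call:
step_arm(
  linear=[
    [0.083, -0.0915, 0],
    [0.083, -0.0915, 0],
    [0.083, -0.0915, 0],
    [0.083, -0.0915, 0],
    [0.083, -0.0915, 0],
    [0.083, -0.0915, 0],
    [0.083, -0.0915, 0],
    [0.083, -0.0915, 0],
  ],
  twist=[
    [0, 0, 0],
    [0, 0, 0],
    [0, 0, 0],
    [0, 0, 0],
    [0, 0, 0],
    [0, 0, 0],
    [0, 0, 0],
    [0, 0, 0],
  ],
  gripper=[0, 0, 0, 0, 0, 0, 0, 0],
)

```text
time_s: 1.7
ee_pos: [0.4758, 0.2464, 0.25]
eef_rot: [3.142, 0.001, 0.361]
contact_force: [1.2, -1.1, 0.8]
width: 1.004
gripper_force: 0.0
```

```bash
python3 st.py .559 .437 .15 -11
```

```text
1.7 [0.4758 0.2464 0.25  ] [1.80e+02 3.00e-02 2.07e+01] [ 1.2 -1.1  0.8] 1.0036838398168575 0.0 [ 0.26  0.34  1.47 -0.    1.34  1.47]
(array([ 0.3632, -0.3721,  0.2497]), np.float64(0.08805))
```

Call:
step_arm(
  linear=[
    [0.0726, -0.0744, 0.05],
    [0.0726, -0.0744, 0.05],
    [0.0726, -0.0744, 0.05],
    [0.0726, -0.0744, 0.05],
    [0.0726, -0.0744, 0.05],
    [0, 0, 0],
    [0, 0, 0],
    [0, 0, 0],
  ],
  twist=[
    [0, 0, 0],
    [0, 0, 0],
    [0, 0, 0],
    [0, 0, 0],
    [0, 0, 0],
    [0, 0, 0.022],
    [0, 0, 0.022],
    [0, 0, 0.022],
  ],
  gripper=[0, 0, 0, 0, 0, 0, 0, 0],
)

```text
time_s: 2.5
ee_pos: [0.5587, 0.4349, 0.1491]
eef_rot: [3.141, 0.001, -0.059]
contact_force: [-0.5, 0.8, -0.1]
width: 1.004
gripper_force: 0.0
```

Call:
step_arm(
  linear=[
    [0, 0, 0],
    [0, 0, 0],
    [0, 0, 0],
    [0, 0, 0],
    [0, 0, 0],
    [0, 0, 0],
    [0, 0, 0],
    [0, 0, 0],
  ],
  twist=[
    [0, 0, 0.022],
    [0, 0, 0],
    [0, 0, 0],
    [0, 0, 0],
    [0, 0, 0],
    [0, 0, 0],
    [0, 0, 0],
    [0, 0, 0],
  ],
  gripper=[0, 0, 0, 0, 0, 0, 0, 0],
)

```text
time_s: 3.3
ee_pos: [0.5589, 0.4347, 0.1503]
eef_rot: [3.142, -0.0, -0.192]
contact_force: [0.5, -0.6, 0.1]
width: 1.005
gripper_force: 0.0
```

```bash
cat > wr.py <<'E'
import sys
from fit import *
def wshot(fn):
    s=ctrl.read_state(); c=ctrl.read_camera("wrist"); T=np.array(c["tool_from_camera"])
    r=R.from_euler('xyz',s["eef_rot"]).as_matrix()
    c["position"]=s["ee_pos"]+r@T[:3,3]; c["rotation"]=r@T[:3,:3]
    cv2.imwrite("pics/"+fn+".png",c["pixels"][:,:,::-1]); np.save("pics/"+fn+".npy",c,allow_pickle=True); return c
E
python3 - <<'E'
from wr import *
c=wshot("w1"); m=mask(c,(10,80,110),(28,255,255),(0,0,560,420)); r=rect(c,m,.009); print(r, cv2.boundingRect(m))
print(fit([(c,m)],SP,(.559,.437,-11)))
p=proj(c,[[.559,.437,.012]]); print(p)
E
python3 st.py .559 .437 .022 -11
```

```text
(array([556.60364, 439.45215], dtype=float32), np.float32(218.84567), np.float32(54.033222), np.float32(-10.709674)) (242, 79, 64, 227)
[ 5.5682e+02  4.3912e+02 -1.0530e+01  3.0000e-02]
[[276.55572751 201.56878015]]
3.35 [0.5589 0.4347 0.1503] [-180.      0.    -10.99] [ 0.2 -0.5 -0.1] 1.001415991081319 0.0 [0.5  0.81 0.97 0.   1.37 2.26]
(array([-0.0009, -0.0057,  0.3208]), np.float64(1e-05))
```

View pics/w1.png

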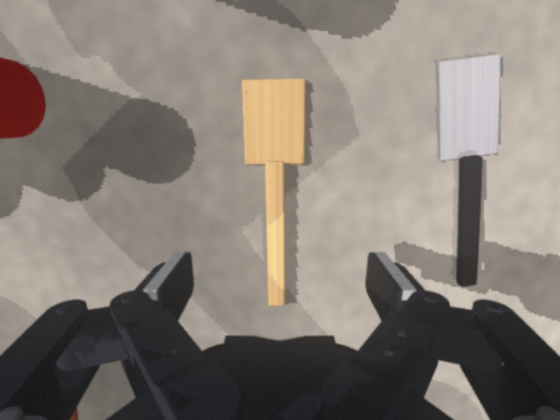

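Wrist picture: the spatula is centred between the fingers (blade 243–305, handle end at (277,305)), and the turner is clear at the right (470,170). The refit gives (557, 439) mm, −10.5°.

Call:
step_arm(
  linear=[
    [-0.0073, -0.01, 0],
    [0, 0, 0.09],
    [0, 0, 0.09],
    [0, 0, 0.09],
    [0, 0, 0.03],
    [0, 0, 0.0208],
    [0, 0, 0],
    [0, 0, 0],
  ],
  twist=[
    [0, 0, -0.0013],
    [0, 0, 0],
    [0, 0, 0],
    [0, 0, 0],
    [0, 0, 0],
    [0, 0, 0],
    [0, 0, 0],
    [0, 0, 0],
  ],
  gripper=[0, 0, 0, 0, 0, 0, 0, 0],
  squeeze=25,
)

```text
time_s: 4.15
ee_pos: [0.5576, 0.4397, 0.0239]
eef_rot: [-3.14, -0.002, -0.184]
contact_force: [0.2, 0.3, 0.8]
width: 1.001
gripper_force: 0.0
```

Call:
step_arm(
  linear=[
    [0, 0, 0],
    [0, 0, 0],
    [0, 0, 0],
    [0, 0, 0],
    [0, 0, 0],
    [0, 0, 0],
    [0, 0, 0],
    [0, 0, 0],
  ],
  twist=[
    [0, 0, 0],
    [0, 0, 0],
    [0, 0, 0],
    [0, 0, 0],
    [0, 0, 0],
    [0, 0, 0],
    [0, 0, 0],
    [0, 0, 0],
  ],
  gripper=[255, 255, 255, 255, 255, 255, 255, 255],
  squeeze=25,
)

```text
time_s: 4.95
ee_pos: [0.5569, 0.4393, 0.0222]
eef_rot: [-3.141, -0.0, -0.184]
contact_force: [-1.1, 0.2, 2.6]
width: 0.201
gripper_force: 26.8
```

Call:
step_arm(
  linear=[
    [0, 0, -0.02],
    [0, 0, -0.06],
    [0, 0, -0.1],
    [0, 0, -0.1],
    [0, 0, -0.04],
    [0, 0, 0],
    [0, 0, 0],
    [0, 0, 0],
  ],
  twist=[
    [0, 0, 0],
    [0, 0, 0],
    [0, 0, 0],
    [0, 0, 0],
    [0, 0, 0],
    [0, 0, -0.0157],
    [0, 0, -0.0157],
    [0, 0, -0.0155],
  ],
  gripper=[255, 255, 255, 255, 255, 255, 255, 255],
  squeeze=25,
)

```text
time_s: 5.75
ee_pos: [0.5567, 0.4391, 0.1503]
eef_rot: [3.142, 0.0, 0.115]
contact_force: [-0.2, 0.2, -1.1]
width: 0.201
gripper_force: 26.4
```

```bash
python3 st.py .5397 -.138 .12 6.35
```

```text
5.75 [0.5567 0.4391 0.1503] [1.80e+02 1.00e-02 6.58e+00] [-0.2  0.2 -1.1] 0.20149402144427375 26.432848870754242 [ 0.5   0.81  0.96 -0.    1.37  1.96]
(array([-0.2074,  1.4284,  0.0759]), np.float64(0.00063))
```

Call:
step_arm(
  linear=[
    [-0.0148, 0.102, 0],
    [-0.0148, 0.102, 0],
    [-0.0148, 0.102, 0],
    [-0.0148, 0.102, 0],
    [-0.0148, 0.102, 0],
    [-0.0148, 0.102, 0],
    [-0.0148, 0.102, 0],
    [-0.0148, 0.102, 0],
  ],
  twist=[
    [0, 0, 0],
    [0, 0, 0],
    [0, 0, 0],
    [0, 0, 0],
    [0, 0, 0],
    [0, 0, 0],
    [0, 0, 0],
    [0, 0, 0],
  ],
  gripper=[255, 255, 255, 255, 255, 255, 255, 255],
)

```text
time_s: 6.55
ee_pos: [0.5454, 0.1079, 0.1504]
eef_rot: [3.142, -0.0, 0.111]
contact_force: [1.6, -0.2, -0.6]
width: 0.201
gripper_force: 26.5
```

Call:
step_arm(
  linear=[
    [-0.0148, 0.102, 0],
    [-0.0148, 0.102, 0],
    [-0.0148, 0.102, 0],
    [-0.0148, 0.102, 0],
    [-0.0148, 0.102, 0],
    [-0.0148, 0.102, 0],
    [0, 0, 0],
    [0, 0, 0],
  ],
  twist=[
    [0, 0, 0],
    [0, 0, 0],
    [0, 0, 0],
    [0, 0, 0],
    [0, 0, 0],
    [0, 0, 0],
    [0, 0, 0],
    [0, 0, 0],
  ],
  gripper=[255, 255, 255, 255, 255, 255, 255, 255],
)

```text
time_s: 7.35
ee_pos: [0.5373, -0.1382, 0.1501]
eef_rot: [-3.141, 0.0, 0.109]
contact_force: [-0.3, -0.4, -1.0]
width: 0.202
gripper_force: 26.5
```

```bash
python3 st.py .5397 -.138 .0285 6.35
python3 - <<'E'
from wr import *
c=wshot("w2"); a=R.from_euler('z',6.35,degrees=True).as_matrix()
q=[[x,y,.03] for x,y in((-.13,.0365),(.13,.0365),(.13,.1315),(-.13,.1315))]
p=proj(c,np.array(q)@a.T+[.549,-.2215,0]); print(p.round())
im=c["pixels"][:,:,::-1].copy(); cv2.polylines(im,[np.int32(p)],True,(0,255,0),1); cv2.imwrite("pics/w2o.png",im)
E
```

```text
7.35 [ 0.5373 -0.1382  0.1501] [-1.7998e+02  1.0000e-02  6.2500e+00] [-0.3 -0.4 -1. ] 0.20202264244509496 26.450580954551697 [-0.46  0.47  1.54  0.    1.13  1.  ]
(array([6.00e-03, 3.00e-04, 3.04e-01]), np.float64(-0.00027))
[[327. 330.]
 [342.  38.]
 [217.  38.]
 [232. 330.]]
```

View pics/w2o.png

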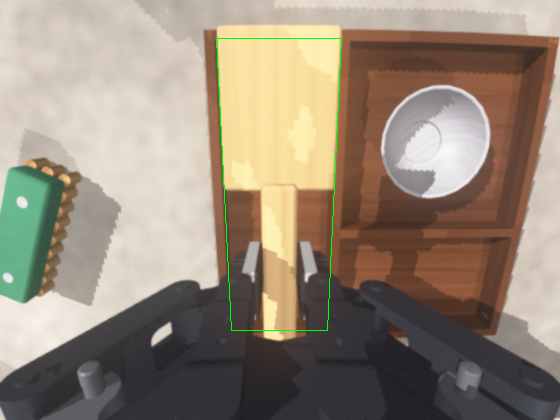

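Wrist picture: the spatula is held over the long compartment (green outline 217–342 × 38–330 lies on its inner walls), blade centred at (278,110).

Call:
step_arm(
  linear=[
    [0.006, 0, 0.07],
    [0, 0, 0.08],
    [0, 0, 0.07],
    [0, 0, 0.04],
    [0, 0, 0.02],
    [0, 0, 0.014],
    [0, 0, 0.008],
    [0, 0, 0],
  ],
  twist=[
    [0, 0, 0],
    [0, 0, 0],
    [0, 0, 0],
    [0, 0, 0],
    [0, 0, 0],
    [0, 0, 0],
    [0, 0, 0],
    [0, 0, 0],
  ],
  gripper=[255, 255, 255, 255, 255, 255, 255, 255],
)

```text
time_s: 8.2
ee_pos: [0.5402, -0.1373, 0.0295]
eef_rot: [3.141, -0.0, 0.111]
contact_force: [-0.1, 0.4, -1.0]
width: 0.199
gripper_force: 26.4
```

Call:
step_arm(
  linear=[
    [0, 0, 0],
    [0, 0, 0],
    [0, 0, 0],
    [0, 0, 0],
    [0, 0, 0],
    [0, 0, 0],
    [0, 0, 0],
    [0, 0, 0],
  ],
  twist=[
    [0, 0, 0],
    [0, 0, 0],
    [0, 0, 0],
    [0, 0, 0],
    [0, 0, 0],
    [0, 0, 0],
    [0, 0, 0],
    [0, 0, 0],
  ],
  gripper=[255, 255, 160, 150, 140, 140, 140, 140],
)

```text
time_s: 9.0
ee_pos: [0.5399, -0.1374, 0.0292]
eef_rot: [-3.142, 0.0, 0.111]
contact_force: [-0.3, 0.0, 0.4]
width: 0.455
gripper_force: 0.0
```

Call:
step_arm(
  linear=[
    [0, 0, -0.02],
    [0, 0, -0.06],
    [0, 0, -0.1],
    [0, 0, -0.1],
    [0, 0, -0.1],
    [0, 0, 0],
    [0, 0, 0],
    [0, 0, 0],
  ],
  twist=[
    [0, 0, 0],
    [0, 0, 0],
    [0, 0, 0],
    [0, 0, 0],
    [0, 0, 0],
    [0, 0, 0.022],
    [0, 0, 0.022],
    [0, 0, 0.022],
  ],
  gripper=[140, 140, 140, 140, 140, 0, 0, 0],
)

```text
time_s: 9.8
ee_pos: [0.5399, -0.1374, 0.1821]
eef_rot: [3.141, -0.001, -0.31]
contact_force: [0.4, 0.5, -0.5]
width: 0.935
gripper_force: 0.0
```

```bash
python3 st.py .4835 .0937 .16 -18
```

```text
9.8 [ 0.5399 -0.1374  0.1821] [ 1.7999e+02 -5.0000e-02 -1.7740e+01] [ 0.4  0.5 -0.5] 0.9345486953534249 0.0 [-0.46  0.44  1.5  -0.    1.2   1.42]
(array([-0.3104, -0.5073,  0.0548]), np.float64(0.00072))
```

Call:
step_arm(
  linear=[
    [-0.062, -0.1015, 0.011],
    [-0.062, -0.1015, 0.011],
    [-0.062, -0.1015, 0.011],
    [-0.062, -0.1015, 0.011],
    [-0.062, -0.1015, 0.011],
    [0, 0, 0],
    [0, 0, 0],
    [0, 0, 0],
  ],
  twist=[
    [0, 0, 0],
    [0, 0, 0],
    [0, 0, 0],
    [0, 0, 0],
    [0, 0, 0],
    [0, 0, 0],
    [0, 0, 0],
    [0, 0, 0],
  ],
  gripper=[0, 0, 0, 0, 0, 0, 0, 0],
)

```text
time_s: 10.6
ee_pos: [0.4828, 0.0926, 0.1596]
eef_rot: [3.142, -0.001, -0.305]
contact_force: [0.5, -0.7, 0.1]
width: 0.997
gripper_force: 0.0
```

Run:
```python
from wr import *
c=wshot("w3"); m=mask(c,(60,80,40),(95,255,255),(0,0,560,420)); print(rect(c,m,.04),cv2.boundingRect(m))
f=fit([(c,m)],BR,(.4835,.0937,-18)); print(f)
s=ctrl.read_state(); print(s["ee_pos"],np.degrees(s["eef_rot"]),tool(s,f[0]/1e3,f[1]/1e3,.030,f[2]))
```

```text
(array([483.4486 ,  94.44197], dtype=float32), np.float32(125.65701), np.float32(37.43567), np.float32(-18.198105)) (255, 132, 45, 141)
[ 4.8126e+02  9.5160e+01 -1.7980e+01  1.4000e-01]
[0.4828662  0.09235509 0.1594867 ] [-1.79998189e+02 -3.82944102e-02 -1.75029427e+01] (array([-0.0062, -0.0055,  0.3237]), np.float64(0.00133))
```

View pics/w3.png

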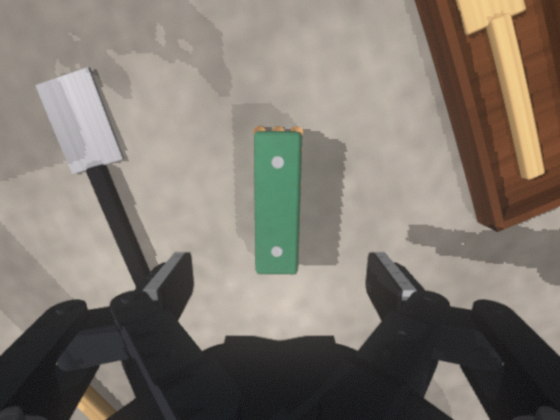

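Wrist picture: brush centred at (278,202) between the open fingers, turner handle well to the left (120,210), spatula lying in the tray at the right (515,95).

Call:
step_arm(
  linear=[
    [-0.0016, -0.005, 0.05],
    [0, 0, 0.09],
    [0, 0, 0.09],
    [0, 0, 0.06],
    [0, 0, 0.031],
    [0, 0, 0],
    [0, 0, 0],
    [0, 0, 0],
  ],
  twist=[
    [0, 0, 0.0013],
    [0, 0, 0],
    [0, 0, 0],
    [0, 0, 0],
    [0, 0, 0],
    [0, 0, 0],
    [0, 0, 0],
    [0, 0, 0],
  ],
  gripper=[0, 0, 0, 0, 0, 0, 0, 0],
)

```text
time_s: 11.45
ee_pos: [0.4832, 0.0953, 0.032]
eef_rot: [-3.141, -0.002, -0.312]
contact_force: [0.6, 0.2, 0.3]
width: 0.997
gripper_force: 0.0
```

Call:
step_arm(
  linear=[
    [0, 0, 0],
    [0, 0, 0],
    [0, 0, 0],
    [0, 0, 0],
    [0, 0, 0],
    [0, 0, 0],
    [0, 0, 0],
    [0, 0, 0],
  ],
  twist=[
    [0, 0, 0],
    [0, 0, 0],
    [0, 0, 0],
    [0, 0, 0],
    [0, 0, 0],
    [0, 0, 0],
    [0, 0, 0],
    [0, 0, 0],
  ],
  gripper=[255, 255, 255, 255, 255, 255, 255, 255],
  squeeze=40,
)

```text
time_s: 12.25
ee_pos: [0.4826, 0.0955, 0.0312]
eef_rot: [-3.141, -0.001, -0.312]
contact_force: [-1.1, -0.2, 5.2]
width: 0.459
gripper_force: 41.2
```

Call:
step_arm(
  linear=[
    [0, 0, -0.02],
    [0, 0, -0.06],
    [0, 0, -0.1],
    [0, 0, -0.1],
    [0, 0, -0.02],
    [0, 0, 0],
    [0, 0, 0],
    [0, 0, 0],
  ],
  twist=[
    [0, 0, 0],
    [0, 0, 0],
    [0, 0, 0],
    [0, 0, 0],
    [0, 0, 0],
    [0, 0, 0.022],
    [0, 0, 0.022],
    [0, 0, 0.022],
  ],
  gripper=[255, 255, 255, 255, 255, 255, 255, 255],
)

```text
time_s: 13.05
ee_pos: [0.4819, 0.0955, 0.1501]
eef_rot: [3.141, 0.001, -0.733]
contact_force: [0.5, -0.2, -1.3]
width: 0.462
gripper_force: 40.7
```

Run:
```python
from fit import *
p=R.from_euler('z',6.35,degrees=True).apply([-.080,-.0515,0])+[.549,-.2215,0]; print(p)
s=ctrl.read_state(); print(s["ee_pos"],np.degrees(s["eef_rot"]),s["width"],tool(s,p[0],p[1],.15,-83.65))
```

```text
[ 0.4751868  -0.28153217  0.        ]
[0.4818678  0.09548702 0.15014247] [ 1.79947897e+02  6.03665464e-02 -4.19707060e+01] 0.46150065885812974 (array([6.179e-01, 7.119e-01, 4.000e-04]), np.float64(0.11578))
```

Call:
step_arm(
  linear=[
    [0.0772, 0.089, 0],
    [0.0772, 0.089, 0],
    [0.0772, 0.089, 0],
    [0.0772, 0.089, 0],
    [0.0772, 0.089, 0],
    [0.0772, 0.089, 0],
    [0.0772, 0.089, 0],
    [0.0772, 0.089, 0],
  ],
  twist=[
    [0, 0, 0],
    [0, 0, 0],
    [0, 0, 0],
    [0, 0, 0],
    [0, 0, 0],
    [0, 0, 0],
    [0, 0, 0],
    [0, 0, 0],
  ],
  gripper=[255, 255, 255, 255, 255, 255, 255, 255],
)

```text
time_s: 13.85
ee_pos: [0.477, -0.2832, 0.15]
eef_rot: [-3.141, 0.002, -0.727]
contact_force: [1.1, 0.5, -1.1]
width: 0.459
gripper_force: 41.0
```

Call:
step_arm(
  linear=[
    [0, 0, 0],
    [0, 0, 0],
    [0, 0, 0],
    [0, 0, 0],
    [0, 0, 0],
    [0, 0, 0],
    [0, 0, 0],
    [0, 0, 0],
  ],
  twist=[
    [0, 0, 0.0193],
    [0, 0, 0.0193],
    [0, 0, 0.0193],
    [0, 0, 0.0193],
    [0, 0, 0.0193],
    [0, 0, 0.0193],
    [0, 0, 0],
    [0, 0, 0],
  ],
  gripper=[255, 255, 255, 255, 255, 255, 255, 255],
)

```text
time_s: 14.65
ee_pos: [0.4775, -0.2813, 0.1502]
eef_rot: [3.141, 0.001, -1.451]
contact_force: [1.2, 0.7, -1.6]
width: 0.46
gripper_force: 41.1
```

```bash
python3 st.py .4752 -.2815 .038 -83.65
python3 - <<'E'
from wr import *
c=wshot("w4"); m=mask(c,(60,80,40),(95,255,255),(0,0,560,420))
s=ctrl.read_state(); print(rect(c,m,s["ee_pos"][2]+.0095),cv2.boundingRect(m))
a=R.from_euler('z',6.35,degrees=True).as_matrix()
q=[[x,y,.03] for x,y in((-.13,.0285),(-.03,.0285),(-.03,-.1315),(-.13,-.1315))]
p=proj(c,np.array(q)@a.T+[.549,-.2215,0]); print(p.round())
im=c["pixels"][:,:,::-1].copy(); cv2.polylines(im,[np.int32(p)],True,(0,255,0),1); cv2.imwrite("pics/w4o.png",im)
E
```

```text
14.65 [ 0.4775 -0.2813  0.1502] [ 1.7996e+02  5.0000e-02 -8.3150e+01] [ 1.2  0.7 -1.6] 0.4600856303958893 41.053733825683594 [-0.74  0.47  1.54  0.    1.13  2.28]
(array([1.000e-04, 5.600e-03, 2.805e-01]), np.float64(0.00139))
(array([ 478.8472, -299.3797], dtype=float32), np.float32(94.16919), np.float32(38.034878), np.float32(-83.62245)) (231, 132, 98, 209)
[[333. 289.]
 [227. 288.]
 [219. 110.]
 [344. 111.]]
```

View pics/w4o.png

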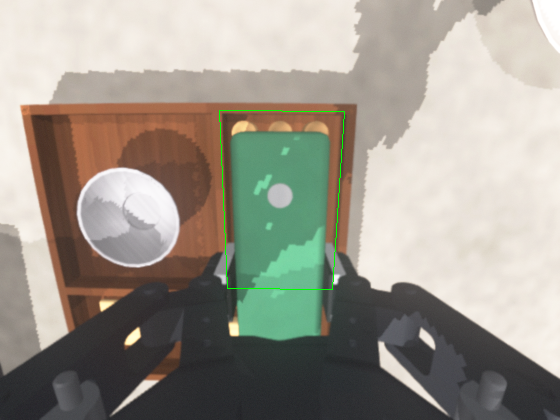

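Wrist picture: the brush (far end at row 132, sides at columns 232–328) hangs straight over the crosswise compartment (green outline 219–344 × 110–289). The bowl is clear at the left (128,217).

Call:
step_arm(
  linear=[
    [0, 0.0056, 0.06],
    [0, 0, 0.08],
    [0, 0, 0.07],
    [0, 0, 0.035],
    [0, 0, 0.018],
    [0, 0, 0.011],
    [0, 0, 0.0075],
    [0, 0, 0],
  ],
  twist=[
    [0, 0, 0.0007],
    [0, 0, 0],
    [0, 0, 0],
    [0, 0, 0],
    [0, 0, 0],
    [0, 0, 0],
    [0, 0, 0],
    [0, 0, 0],
  ],
  gripper=[255, 255, 255, 255, 255, 255, 255, 255],
)

```text
time_s: 15.5
ee_pos: [0.4758, -0.282, 0.0387]
eef_rot: [-3.141, -0.001, -1.459]
contact_force: [1.0, -0.1, -1.5]
width: 0.46
gripper_force: 41.1
```

Call:
step_arm(
  linear=[
    [0, 0, 0.0015],
    [0, 0, 0.0013],
    [0, 0, 0],
    [0, 0, 0],
    [0, 0, 0],
    [0, 0, 0],
    [0, 0, 0],
    [0, 0, 0],
  ],
  twist=[
    [0, 0, 0],
    [0, 0, 0],
    [0, 0, 0],
    [0, 0, 0],
    [0, 0, 0],
    [0, 0, 0],
    [0, 0, 0],
    [0, 0, 0],
  ],
  gripper=[255, 255, 255, 255, 255, 255, 255, 255],
)

```text
time_s: 16.3
ee_pos: [0.4756, -0.2818, 0.0372]
eef_rot: [-3.141, -0.0, -1.459]
contact_force: [1.0, 0.8, 2.2]
width: 0.46
gripper_force: 41.5
```

Call:
step_arm(
  linear=[
    [0, 0, 0],
    [0, 0, 0],
    [0, 0, 0],
    [0, 0, 0],
    [0, 0, 0],
    [0, 0, 0],
    [0, 0, 0],
    [0, 0, 0],
  ],
  twist=[
    [0, 0, 0],
    [0, 0, 0],
    [0, 0, 0],
    [0, 0, 0],
    [0, 0, 0],
    [0, 0, 0],
    [0, 0, 0],
    [0, 0, 0],
  ],
  gripper=[125, 115, 105, 105, 105, 105, 105, 105],
)

```text
time_s: 17.1
ee_pos: [0.4755, -0.2818, 0.0371]
eef_rot: [-3.142, -0.0, -1.459]
contact_force: [-0.3, 0.1, 0.1]
width: 0.586
gripper_force: 0.0
```

Call:
step_arm(
  linear=[
    [0, 0, -0.02],
    [0, 0, -0.05],
    [0, 0, -0.09],
    [0, 0, -0.1],
    [0, 0, -0.1],
    [0, 0, -0.1],
    [0, 0, 0],
    [0, 0, 0],
  ],
  twist=[
    [0, 0, 0],
    [0, 0, 0],
    [0, 0, 0],
    [0, 0, 0],
    [0, 0, 0],
    [0, 0, 0],
    [0, 0, 0],
    [0, 0, 0],
  ],
  gripper=[105, 105, 105, 105, 105, 105, 105, 105],
)

```text
time_s: 17.9
ee_pos: [0.4755, -0.2818, 0.2219]
eef_rot: [-3.141, -0.001, -1.459]
contact_force: [0.1, -1.0, -0.3]
width: 0.593
gripper_force: 0.0
```

```bash
python3 -c "
from wr import *
a=shot('scene','scene2.png')['pixels']; b=wshot('w5')['pixels']
cv2.imwrite('pics/fin.png',np.hstack([cv2.resize(a[200:420,130:410],(400,314)),cv2.resize(b,(400,314))])[:,:,::-1])"
```

```text
(no output)
```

View pics/fin.png

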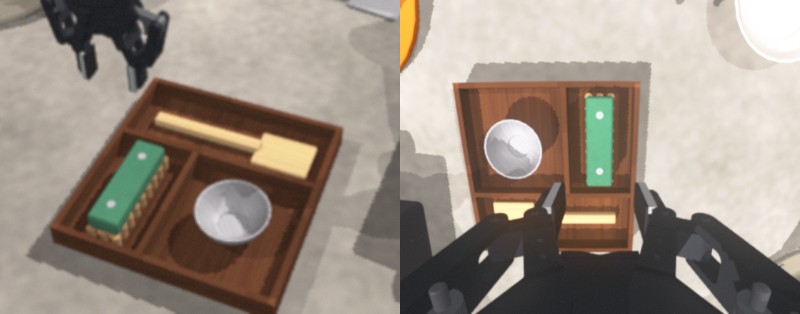

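Spatula lies flat in the long compartment (235,145 left panel). The brush lies straight in the crosswise one, bristles down (128,188 left; 600,140 right), and the gripper is clear.

```bash
python3 -c "
from workcell import ctrl
print(ctrl.sign_off())"
```

```text
the job is handed in; nothing more can be done
None
```

I laid the small bamboo spatula flat in the tray's long compartment, then the brush bristles down and straight in the crosswise compartment; I never touched the turner, and handed the job in at about 18 s of the 58 s allowed.

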